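Lay out the cooling parts on a circuit board

TASK

Fit out the green board for its heat test: set the square heat sink centred and square on the large square chip with the fan centred and square on top of that heat sink, set the long heat sink centred and lengthwise on the long narrow chip, and lay the copper-wound choke flat on the board midway between the two chips. Leave the solder spool, the jar and the tape roll where they are.

Things in the scene. Friction and masses are not known exactly. Their poses are not given: they have to be found in the camera images.
- board: Green circuit board on standoffs, 150 mm (its x) by 280 mm (its y), fixed. Origin: under its centre at the bench surface; its flat top is 12 mm higher. The chips sit at y = +70 and -70 mm (which is which varies), so its centre is midway between them. Apart from the chips nothing on it stands over 5 mm proud, and only near its edges. x points roughly away from the robot, z up.
- chip_square: Large square black chip with a bright square metal lid, 44 x 44 mm, 3 mm thick, fixed on the board and square with it. Origin: centre of its underside (on the board's top face); its x and y run along the board's.
- chip_long: Long narrow black chip with metal legs on both long sides, 60 mm (its x) by 18 mm (its y; 24 mm over the legs), 3 mm thick, fixed on the board, its length across the board (along the board's x). Origin: centre of its underside, on the board's top face.
- sink_square: Square finned aluminium heat sink, 48 x 48 x 24 mm tall, loose, upright on the bench, about 90 g. Origin: centre of its underside. The fins run along its x; it can be gripped across either pair of sides.
- sink_long: Long narrow finned aluminium heat sink, 70 mm (its x) by 24 mm (its y) by 20 mm tall, loose, upright on the bench, about 60 g. Origin: centre of its underside. Grip it across the 24 mm width.
- fan: Square black cooling fan with a round opening and grey blades, 50 x 50 x 15 mm tall, loose, lying flat face up on the bench, about 50 g. Origin: centre of its underside; x and y along its sides.
- choke: Small round choke: a dark ring wound with copper wire on a round black base, 34 mm in diameter, 18 mm tall, loose, lying flat on the bench, about 40 g. Origin: centre of its underside. It can be gripped across any diameter.
- spool: Bystander: spool of solder, white flanges and grey winding, standing on end, 52 mm in diameter, 40 mm tall, loose. Origin: centre of its underside.
- jar: Bystander: small amber glass jar with a black cap and a paper label, 42 mm in diameter, 55 mm tall, loose. Origin: centre of its underside.
- tape: Bystander: amber roll of tape lying flat, a plain ring of 60 mm outer and 40 mm inner diameter, 19 mm tall, loose. Origin: centre of its underside.

How it is judged:
By the outcome, as a careful person would: the job done as asked, in the order asked, and still so for the second after the job is handed in, with the robot touching nothing.
It also fails if it takes over 106 s, if anything falls off the work surface, if the arm or the gripper's body presses on something with over 40 N, if the wrist force passes 120 N, or if a joint passes its speed limit or range.

ROBOT

A 7-joint arm with a two-finger parallel gripper is mounted at the origin on the work surface. World frame = base frame: x ahead of the robot, y to its left, z up, the work surface at z = 0. Lengths are in m, angles in degrees, forces in N, time in s.
With the tool pointing down it reaches from about 0.425 to 0.875 m from the base axis. Payload 4.7 kg.
Tool frame: the origin (TCP) lies midway between the tips of the shut fingers; the grasp point (between the pads) lies 19 mm behind it (env.grip_point_offset is the distance from the TCP to the grasp point, in m); z points along the fingers, y is the line along which they close (so a half turn about z gives the same grasp; the last joint's range is limited). The gripper opens to 87 mm and grips with 3 to 60 N. Pads are 19 mm wide; open, the fingers measure 117 mm over their backs; the gripper's body (75 mm by 190 mm) begins 51 mm behind the grasp point.
Start: joints at [-68.463, 18.392, -4.016, 83.108, 1.295, 78.541, -3.26], TCP at [0.23, 0.608, 0.223] pointing down, gripper open.
Joint ranges: [-163.93, 163.93], [-17.29, 119.83], [-79.2, 71.16], [3.27, 140.29], [-89.18, 269.18], [5.43, 117.66], [-154.24, 154.24]. Speed limits (degrees/s): [147.25, 147.25, 180, 180, 180, 180, 180].

INTERFACE

Orientations are given as [roll, pitch, yaw] about the fixed x, y, z axes, in that order (R = Rz(yaw) Ry(pitch) Rx(roll)).
In Python, from cell import env gives the robot as it stands.
- The arm moves only by the shell command python3 -m jog 'ROWS' [FORCE]. ROWS is JSON, a list of rows, each a list of 7 numbers: the shift along the tool's x, y, z in m, then the turn, a rotation vector about the tool's x, y, z in rad, then the finger opening in m, from 0 to 0.087. A call has 1 to 12 rows; each row shifts and turns the commanded pose from where the row before left it, along the tool's axes as they then stand; what a row does not reach is not made up. A row lasts 1/12 s, in which the tool goes at most 41.7 mm and 7.16 degrees, less where a joint would pass 70% of its speed; a pose out of reach is approached as far as the arm can. A call is refused whole if a number of a shift passes 0.0417 or a number of a turn 0.125, either way. A call with a gripper value outside its range is refused whole. The fingers move at their own pace and stop on an object; FORCE is the grip in N (left out, the last holds). Time passes only in rows, so rows that do not move let the fingers close. It gives the time, the measured TCP pose, the force, the opening and the grip force at its end, in the units of the state.
- env.get_obs(): the state, without advancing time (a new reading comes with each control period).
- env.read_camera(name): name is "scene" or "top"; returns the picture (384x512x3 uint8, blue, green, red); there is no depth.
- env.get_calibration(name): a dict with "fov_y" (degrees; the focal length in pixels is half the picture's height over the tangent of half this angle, whatever the lens; pixels are square), "cx", "cy" (the principal point, pixels), "pose" (4x4, takes a point from camera to world coordinates). Camera axes: x right, y up, looking along -z (the intrinsics and any distortion apply to the point x, -y, -z); pixel columns grow to the right and rows downward; lengths in m; the calibration is good to about 2 mm. A picture is of the moment at which its call begins. get_calibration takes no time and is no camera call.
- env.sign_off(): hands the job in; it is judged then, once.
The state is a dict: "time_s": time; "qpos": joint angles; "joint_velocities": joint speeds; "effort": joint torques, N m; "tool_pos": TCP position; "tool_rot": TCP orientation; "force": force on the tool from outside, world axes, zero at the start; "wrist_torque": the same for the moment, N m; "grip_width": finger opening in m; "grasp_force": force on a finger pad.
Only numpy, scipy, OpenCV 4.12 (cv2) and the standard library are available. Lean on these libraries where they do the work, as an engineer would, in place of code of your own. Each camera call takes 0.05 s, during which the arm holds its last target. There are 200 camera calls.

## Working session

There is one attempt and no reset: what is moved stays moved. The work goes in short steps, Python scripts to look and compute and a shell command to move; the robot and the scene stay as the last step left them, time stands still between calls to the robot, and variables do not carry over. Pictures are saved under pics/ and viewed, at most 14 in all, crops included, and the job is handed in when it is done.

```bash
mkdir -p pics; ls; python3 - <<'E'
from cell import env
import cv2
o=env.get_obs();print({k:o[k] for k in('time_s','tool_pos','tool_rot','grip_width','force')})
for n in('scene','top'):
    c=env.get_calibration(n);print(n,c)
    cv2.imwrite(f'pics/{n}0.png',env.read_camera(n))
E
```

```text
pics
{'time_s': 0.0, 'tool_pos': array([0.22994337, 0.60739045, 0.22146055]), 'tool_rot': array([-1.79891660e+02,  7.16837852e-03,  1.59272205e+02]), 'grip_width': 0.08728198530515491, 'force': array([ 1.1290678 , -0.28864938,  0.01264396])}
scene {'fov_y': 43.28197200335065, 'cx': 255.10870861804406, 'cy': 196.02163615463957, 'pose': array([[ 0.5732861 , -0.6125553 ,  0.54416822,  1.24377433],
       [ 0.81925213,  0.43907535, -0.36883434, -0.53077435],
       [-0.01299942,  0.65725858,  0.75355303,  1.02188244],
       [ 0.        ,  0.        ,  0.        ,  1.        ]])}
top {'fov_y': 43.54878625203716, 'cx': 257.7327678558066, 'cy': 196.64447683277658, 'pose': array([[ 0.02236883,  0.99430351, -0.10421211,  0.39846009],
       [-0.99973993,  0.02178394, -0.00674739, -0.05062108],
       [-0.0044388 ,  0.10433594,  0.99453221,  1.16099402],
       [ 0.        ,  0.        ,  0.        ,  1.        ]])}
```

View pics/top0.png

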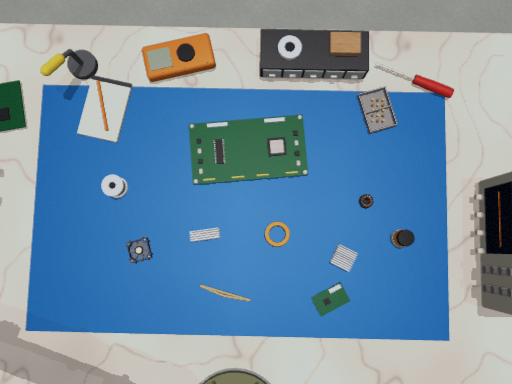

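View pics/scene0.png

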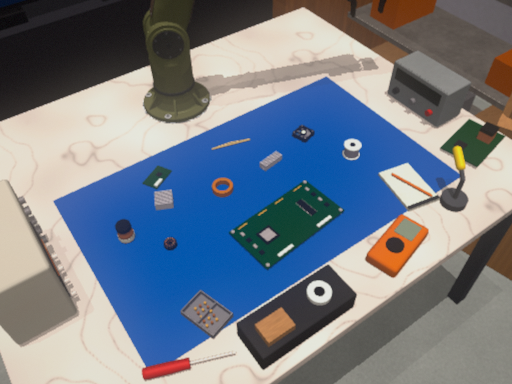

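```bash
cat > h.py <<'E'
import numpy as np, cv2
from cell import env
C={n:env.get_calibration(n) for n in('scene','top')}
def ray(n,uv):
    c=C[n];f=192/np.tan(np.radians(c['fov_y']/2))
    uv=np.atleast_2d(uv).astype(float)
    d=np.c_[(uv[:,0]-c['cx'])/f,-(uv[:,1]-c['cy'])/f,-np.ones(len(uv))]@c['pose'][:3,:3].T
    return c['pose'][:3,3],d
def plane(n,uv,z):
    o,d=ray(n,uv);return o+d*((z-o[2])/d[:,2])[:,None]
def tri(uvt,uvs):
    (a,d),(b,e)=ray('top',uvt),ray('scene',uvs);d=d[0]/np.linalg.norm(d[0]);e=e[0]/np.linalg.norm(e[0])
    s=np.linalg.lstsq(np.c_[d,-e],b-a,rcond=None)[0];p,q=a+s[0]*d,b+s[1]*e
    return (p+q)/2,np.linalg.norm(p-q)
def proj(n,p):
    c=C[n];f=192/np.tan(np.radians(c['fov_y']/2));q=(np.atleast_2d(p)-c['pose'][:3,3])@c['pose'][:3,:3]
    return np.c_[c['cx']+f*q[:,0]/-q[:,2],c['cy']-f*q[:,1]/-q[:,2]]
E
python3 - <<'E'
import cv2,numpy as np
T=cv2.imread('pics/top0.png');S=cv2.imread('pics/scene0.png')
def cr(I,u,v,h=22,k=200):return cv2.resize(I[v-h:v+h,u-h:u+h],(k,k),interpolation=cv2.INTER_CUBIC)
t=[(344,258),(204,235),(139,250),(366,201),(277,147),(219,151)]
s=[(164,200),(271,161),(303,133),(170,243),(268,235),(306,208)]
a=[cr(T,*p) for p in t];b=[cr(S,*p) for p in s]
g=lambda x:np.hstack(x)
cv2.imwrite('pics/c1.png',np.vstack([g(a[:3]+[a[3]]),g(a[4:]+b[:2]),g(b[2:])]))
E
```

```text
(no output)
```

View pics/c1.png

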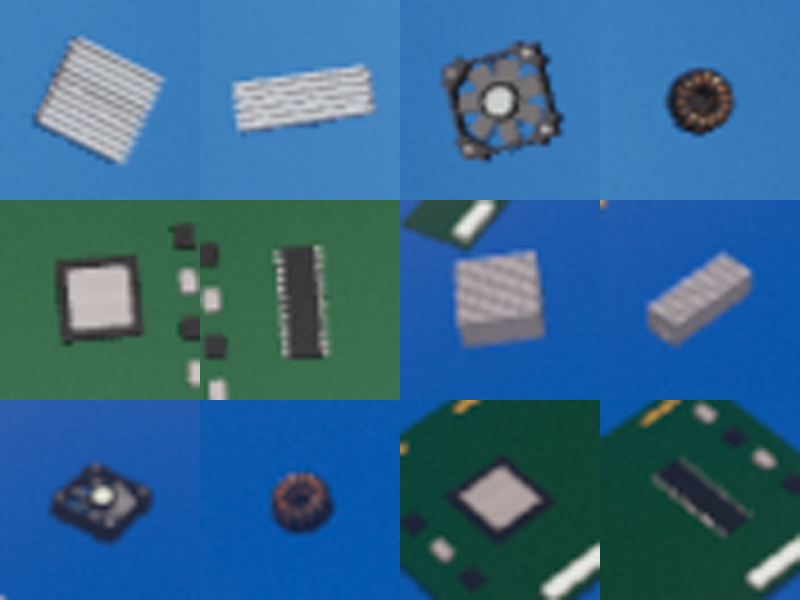

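```bash
cat > m.py <<'E'
from h import *
def comp(m,uv):
    n,l,st,ce=cv2.connectedComponentsWithStats(m.astype(np.uint8),connectivity=8)
    i=min(range(1,n),key=lambda i:np.hypot(*(ce[i]-uv)) if st[i,4]>15 else 1e9)
    return (l==i).astype(np.uint8)
def hull(mask):
    # subpixel-ish hull via 8x upsampled mask
    k=8;b=cv2.resize(mask.astype(np.float32),None,fx=k,fy=k,interpolation=cv2.INTER_LINEAR)>.5
    c=max(cv2.findContours(b.astype(np.uint8),cv2.RETR_EXTERNAL,cv2.CHAIN_APPROX_NONE)[0],key=cv2.contourArea)
    h=cv2.convexHull(c);return (h.reshape(-1,2)+.5)/k-.5
def cen(h):
    m=cv2.moments(h.astype(np.float32).reshape(-1,1,2));return np.array([m['m10'],m['m01']])/m['m00']
def notblue(I,lo=None):
    H=cv2.cvtColor(I,cv2.COLOR_BGR2HSV)
    return ~((H[...,0]>98)&(H[...,0]<120)&(H[...,1]>120)&(H[...,2]>110))
def rect(n,h,z):
    p=plane(n,h,z)[:,:2];r=cv2.minAreaRect((p*1000).astype(np.float32));return r
E
python3 - <<'E'
from m import *
I={'top':cv2.imread('pics/top0.png'),'scene':cv2.imread('pics/scene0.png')}
P={'sq':((344,258),(164,200),.024),'lg':((204,235),(271,161),.020),'fan':((139,250),(303,133),.015),'choke':((366,201),(170,243),.018),
 'spool':((114,187),(352,148),.04),'jar':((402,238),(125,231),.055),'tape':((277,234),(222,187),.019)}
for k,(a,b,h) in P.items():
    ha=hull(comp(notblue(I['top']),a));hb=hull(comp(notblue(I['scene']),b))
    p,e=tri(cen(ha),cen(hb));q=plane('top',cen(ha),h/2)[0];s=plane('scene',cen(hb),h/2)[0];r=rect('top',ha,h)
    print(k,'tri',p.round(4),round(e,4),'top',q[:2].round(4),'scene',s[:2].round(4),'rect',np.round(r[1],1),round(r[2],1))
    if k in('sq','lg'):
        g=I['top'].min(2);m=comp(cv2.morphologyEx((g>120).astype(np.uint8),cv2.MORPH_CLOSE,np.ones((3,3)))>0,a);r=rect('top',hull(m),h);print('  bright',np.round(r[0],1),np.round(r[1],1),round(r[2],1))
# board & chips
for n,cs,cl in(('top',(277,147),(219,151)),('scene',(268,235),(306,208))):
    im=I[n];g=im.min(2)
    m=comp(g>(110 if n=='top' else 110),cs);hh=hull(m);r=rect(n,hh,.0155);print(n,'lid',cen(hh).round(2),plane(n,cen(hh),.015)[0].round(4),np.round(r[1],1),round(r[2],1))
    H=cv2.cvtColor(im,cv2.COLOR_BGR2HSV);d=(im[...,1].astype(int)<75 if n=='top' else im[...,1]<50)
    m=comp(d,cl);hh=hull(m);r=rect(n,hh,.015);print(n,'chipL',cen(hh).round(2),plane(n,cen(hh),.0145)[0].round(4),np.round(r[1],1),round(r[2],1))
    m=comp(d,cs);hh=hull(m);r=rect(n,hh,.015);print(n,'chipS',cen(hh).round(2),plane(n,cen(hh),.0145)[0].round(4),np.round(r[1],1),round(r[2],1))
    m=comp((H[...,0]>50)&(H[...,0]<92)&(H[...,1]>60),(249,150) if n=='top' else (287,222));hh=hull(m);r=rect(n,hh,.012);print(n,'board',cen(hh).round(2),plane(n,cen(hh),.012)[0].round(4),np.round(r[0],1),np.round(r[1],1),round(r[2],1))
E
```

```text
sq tri [ 0.3783 -0.2492  0.0135] 0.001 top [ 0.3785 -0.249 ] scene [ 0.3767 -0.2493] rect [54.3 51.4] 64.6
  bright [ 379.2 -247.2] [53.8 50.3] 64.7
lg tri [0.4256 0.0819 0.0109] 0.0018 top [0.4261 0.0828] scene [0.4245 0.0816] rect [28.5 74.8] 9.4
  bright [426.5  81.9] [27.2 74.6] 9.4
fan tri [0.385  0.2367 0.0082] 0.0023 top [0.3855 0.2379] scene [0.384 0.236] rect [56.2 58.1] 15.9
choke tri [ 0.5145 -0.3036  0.0057] 0.0014 top [ 0.5145 -0.3022] scene [ 0.5165 -0.3049] rect [33.5 34.2] 45.5
spool tri [0.5361 0.3008 0.0216] 0.0018 top [0.5368 0.3021] scene [0.5348 0.3011] rect [66.  54.3] 64.8
jar tri [ 0.4274 -0.3853  0.0258] 0.0021 top [ 0.4278 -0.3839] scene [ 0.4281 -0.3864] rect [47.7 49.3] 45.3
tape tri [ 0.4311 -0.0911  0.0112] 0.0015 top [ 0.4315 -0.0905] scene [ 0.4293 -0.091 ] rect [61.8 62. ] 46.1
top lid [276.44 146.04] [ 0.6428 -0.0854  0.015 ] [36.7 33.6] 1.1
top chipL [219.06 151.09] [0.6275 0.0533 0.0145] [62.1 17.8] 6.1
top chipS [276.08 146.26] [ 0.6424 -0.0846  0.0145] [46.8 45.8] 6.8
top board [247.7  148.99] [ 0.6347 -0.0159  0.012 ] [635.2 -15.9] [151.3 280.1] 6.1
scene lid [267.55 234.05] [ 0.6422 -0.0866  0.015 ] [34.5 32.5] 3.4
scene chipL [305.95 206.85] [0.6283 0.0518 0.0145] [62.7 18.3] 4.1
scene chipS [267.55 234.68] [ 0.6435 -0.0875  0.0145] [46.6 46.7] 6.8
scene board [285.71 223.4 ] [ 0.64   -0.0258  0.012 ] [636.  -17.4] [149.8 279.6] 6.1
```

```bash
cat > plan.py <<'E'
import sys,numpy as np
from cell import env
# plan.py x y z yaw N : constant row (shift mm in m, turn rad) repeated N times
def plan(x,y,z,yaw,N):
    o=env.get_obs();p=o['tool_pos'];y0=o['tool_rot'][2]
    d=(yaw-y0+180)%360-180;N=int(N)
    M=np.zeros((2,2))
    for k in range(N):
        a=np.radians(y0+d*k/N);c,s=np.cos(a),np.sin(a);M+=np.array([[c,s],[s,-c]])
    t=np.linalg.solve(M,np.array([x,y])-p[:2])
    print('pose',p.round(4),o['tool_rot'].round(2),'w',round(o['grip_width'],4),'t',round(o['time_s'],2))
    print('row',t.round(4),round((p[2]-z)/N,4),'turn',round(-np.radians(d)/N,4),'total deg',round(d,1))
if __name__=='__main__':plan(*map(float,sys.argv[1:]))
E
python3 plan.py .3777 -.2491 .10 64.6 24
```

```text
pose [0.2299 0.6074 0.2216] [-1.7990e+02  1.0000e-02  1.5927e+02] w 0.087 t 0.1
row [-0.0395 -0.0099] 0.0051 turn 0.0688 total deg -94.7
```

```bash
python3 -m jog '[[-0.0395,-0.0099,0.0051,0,0,0.0688,0.087],[-0.0395,-0.0099,0.0051,0,0,0.0688,0.087],[-0.0395,-0.0099,0.0051,0,0,0.0688,0.087],[-0.0395,-0.0099,0.0051,0,0,0.0688,0.087],[-0.0395,-0.0099,0.0051,0,0,0.0688,0.087],[-0.0395,-0.0099,0.0051,0,0,0.0688,0.087],[-0.0395,-0.0099,0.0051,0,0,0.0688,0.087],[-0.0395,-0.0099,0.0051,0,0,0.0688,0.087],[-0.0395,-0.0099,0.0051,0,0,0.0688,0.087],[-0.0395,-0.0099,0.0051,0,0,0.0688,0.087],[-0.0395,-0.0099,0.0051,0,0,0.0688,0.087],[-0.0395,-0.0099,0.0051,0,0,0.0688,0.087]]' 20; python3 plan.py .3777 -.2491 .10 64.6 12
```

```text
time_s: 1.1
tool_pos: [0.4928, 0.2098, 0.1608]
tool_rot: [-180.0, 0.0, 111.8]
force: [1.0, 0.7, 0.8]
grip_width: 0.087
grasp_force: 0.0
pose [0.4928 0.2098 0.1608] [-1.7999e+02  1.0000e-02  1.1176e+02] w 0.087 t 1.1
row [-0.0393 -0.01  ] 0.0051 turn 0.0686 total deg -47.2
```

Tracking is accurate. Continue the second half.

```bash
python3 -m jog '[[-0.0393,-0.01,0.0051,0,0,0.0686,0.087],[-0.0393,-0.01,0.0051,0,0,0.0686,0.087],[-0.0393,-0.01,0.0051,0,0,0.0686,0.087],[-0.0393,-0.01,0.0051,0,0,0.0686,0.087],[-0.0393,-0.01,0.0051,0,0,0.0686,0.087],[-0.0393,-0.01,0.0051,0,0,0.0686,0.087],[-0.0393,-0.01,0.0051,0,0,0.0686,0.087],[-0.0393,-0.01,0.0051,0,0,0.0686,0.087],[-0.0393,-0.01,0.0051,0,0,0.0686,0.087],[-0.0393,-0.01,0.0051,0,0,0.0686,0.087],[-0.0393,-0.01,0.0051,0,0,0.0686,0.087],[-0.0393,-0.01,0.0051,0,0,0.0686,0.087]]'; python3 plan.py .3777 -.2491 .003 64.6 4
```

```text
time_s: 2.1
tool_pos: [0.3774, -0.2489, 0.0999]
tool_rot: [180.0, -0.0, 64.6]
force: [0.7, -0.8, 0.7]
grip_width: 0.087
grasp_force: 0.0
pose [ 0.3774 -0.2489  0.0999] [ 1.7997e+02 -1.0000e-02  6.4610e+01] w 0.087 t 2.1
row [-0.      0.0001] 0.0242 turn 0.0 total deg -0.0
```

```bash
python3 -m jog '[[0,0,0.032,0,0,0,0.087],[0,0,0.032,0,0,0,0.087],[0,0,0.022,0,0,0,0.087],[0,0,0.010,0,0,0,0.087],[0,0,0,0,0,0,0.087],[0,0,0,0,0,0,0.03],[0,0,0,0,0,0,0.03],[0,0,0,0,0,0,0.03],[0,0,0,0,0,0,0.03],[0,0,0,0,0,0,0.03],[0,0,0,0,0,0,0.03],[0,0,0,0,0,0,0.03]]' 20; python3 plan.py .643 -.0857 .12 96.1 12
```

```text
time_s: 3.1
tool_pos: [0.3788, -0.2472, 0.0044]
tool_rot: [180.0, -0.0, 64.8]
force: [-0.3, -0.3, 0.1]
grip_width: 0.0483
grasp_force: 0.0
pose [ 0.3788 -0.2472  0.0044] [ 1.7997e+02 -2.0000e-02  6.4810e+01] w 0.0483 t 3.1
row [0.0176 0.0193] -0.0096 turn -0.0455 total deg 31.3
```

```bash
python3 -m jog '[[0,0,0,0,0,0,0.03],[0,0,0,0,0,0,0.03],[0,0,0,0,0,0,0.03]]' 20; python3 -m jog '[[0,0,-0.02,0,0,0,0.03],[0,0,-0.04,0,0,0,0.03],[0,0,-0.04,0,0,0,0.03]]'; python3 plan.py .643 -.0857 .12 96.1 12;  python3 -c "
from cell import env;print(env.get_obs()['qpos'])"
```

```text
time_s: 3.35
tool_pos: [0.3788, -0.2472, 0.0044]
tool_rot: [180.0, -0.0, 64.8]
force: [-0.8, 1.5, 3.7]
grip_width: 0.0481
grasp_force: 20.0
time_s: 3.6
tool_pos: [0.3764, -0.247, 0.1038]
tool_rot: [-179.7, 0.1, 64.7]
force: [1.8, -0.2, -0.4]
grip_width: 0.0475
grasp_force: 20.0
pose [ 0.3764 -0.247   0.1038] [-1.7974e+02  1.3000e-01  6.4750e+01] w 0.0475 t 3.6
row [0.0176 0.0195] -0.0013 turn -0.0456 total deg 31.4
[-15.27427232  -1.95536783  44.95487413 119.82151037   1.73510975
  61.82137279   3.58709683]
```

```bash
python3 -m jog '[[0.0176,0.0195,0,0,0,-0.0455,0.03],[0.0176,0.0195,0,0,0,-0.0455,0.03],[0.0176,0.0195,0,0,0,-0.0455,0.03],[0.0176,0.0195,0,0,0,-0.0455,0.03],[0.0176,0.0195,0,0,0,-0.0455,0.03],[0.0176,0.0195,0,0,0,-0.0455,0.03],[0.0176,0.0195,0.003,0,0,-0.0455,0.03],[0.0176,0.0195,0.007,0,0,-0.0455,0.03],[0.0176,0.0195,0.01,0,0,-0.0455,0.03],[0.0176,0.0195,0.01,0,0,-0.0455,0.03],[0.0176,0.0195,0.01,0,0,-0.0455,0.03],[0.0176,0.0195,0.01,0,0,-0.0455,0.03]]'; python3 plan.py .6425 -.0838 .0235 96.1 3
```

```text
time_s: 4.6
tool_pos: [0.6453, -0.0853, 0.0527]
tool_rot: [-179.9, 0.0, 96.2]
force: [-0.1, -0.7, -1.4]
grip_width: 0.0477
grasp_force: 20.0
pose [ 0.6453 -0.0853  0.0527] [-1.7993e+02  1.0000e-02  9.6190e+01] w 0.0477 t 4.6
row [ 0.0006 -0.0009] 0.0097 turn 0.0005 total deg -0.1
```

```bash
python3 -m jog '[[0.0006,-0.0009,0.0097,0,0,0,0.03],[0.0006,-0.0009,0.0097,0,0,0,0.03],[0.0006,-0.0009,0.0097,0,0,0,0.03],[0,0,0,0,0,0,0.03]]'; python3 plan.py .6425 -.0838 .0195 96.1 1
python3 - <<'E'
from h import *
a=env.read_camera('top');b=env.read_camera('scene')
cr=lambda I,u,v,h=32:cv2.resize(I[v-h:v+h,u-h:u+h],(400,400),interpolation=cv2.INTER_CUBIC)
cv2.imwrite('pics/p1.png',np.hstack([cr(a,277,147),cr(b,268,225)]))
E
```

```text
time_s: 4.93
tool_pos: [0.639, -0.0855, 0.0223]
tool_rot: [-179.7, -0.0, 96.0]
force: [-0.7, 0.4, -0.5]
grip_width: 0.0474
grasp_force: 20.0
pose [ 0.639  -0.0855  0.0223] [-179.71   -0.     95.98] w 0.0474 t 4.93
row [0.0013 0.0036] 0.0028 turn -0.0022 total deg 0.1
```

View pics/p1.png

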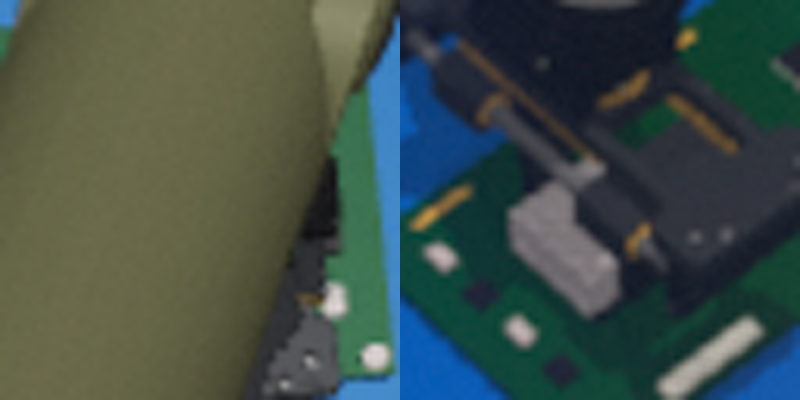

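```bash
python3 -m jog '[[0.0013,0.0036,0,0,0,-0.0022,0.03],[0,0,0,0,0,0,0.03],[0,0,0,0,0,0,0.03]]'; python3 plan.py .6425 -.0838 .0195 96.1 1
```

```text
time_s: 5.28
tool_pos: [0.6462, -0.0829, 0.026]
tool_rot: [179.9, 0.0, 96.2]
force: [0.5, -1.8, -0.8]
grip_width: 0.0481
grasp_force: 20.0
pose [ 0.6462 -0.0829  0.026 ] [179.9    0.    96.21] w 0.0481 t 5.28
row [-0.0005 -0.0038] 0.0065 turn 0.0018 total deg -0.1
```

```bash
for i in 1 2 3; do python3 -m jog '[[0,0,0,0,0,0,0.03],[0,0,0,0,0,0,0.03]]' | sed -n 2,4p; done; python3 plan.py .6425 -.0838 .0195 96.1 1
```

```text
tool_pos: [0.6456, -0.0828, 0.0255]
tool_rot: [180.0, -0.0, 96.2]
force: [0.0, -0.2, -0.7]
tool_pos: [0.6454, -0.0828, 0.0252]
tool_rot: [180.0, -0.0, 96.2]
force: [-0.2, -0.1, -0.8]
tool_pos: [0.6454, -0.0827, 0.025]
tool_rot: [180.0, -0.0, 96.2]
force: [0.3, 0.4, 0.1]
pose [ 0.6454 -0.0827  0.025 ] [ 1.800e+02 -1.000e-02  9.622e+01] w 0.0478 t 5.78
row [-0.0008 -0.003 ] 0.0055 turn 0.002 total deg -0.1
```

```bash
python3 -m jog '[[-0.0008,-0.003,0.0015,0,0,0.002,0.03],[0,0,0.0015,0,0,0,0.03],[0,0,0,0,0,0,0.03],[0,0,0,0,0,0,0.03],[0,0,0,0,0,0,0.03],[0,0,0,0,0,0,0.03]]'; python3 plan.py .6425 -.0838 .0195 96.1 1
```

```text
time_s: 6.28
tool_pos: [0.6426, -0.0838, 0.0221]
tool_rot: [180.0, -0.0, 96.1]
force: [0.6, 0.1, -1.6]
grip_width: 0.0478
grasp_force: 20.0
pose [ 0.6426 -0.0838  0.0221] [179.99  -0.    96.1 ] w 0.0478 t 6.28
row [ 0.     -0.0001] 0.0026 turn 0.0 total deg -0.0
```

```bash
python3 -m jog '[[0,0,0.0013,0,0,0,0.03],[0,0,0.0013,0,0,0,0.03],[0,0,0,0,0,0,0.03],[0,0,0,0,0,0,0.03],[0,0,0,0,0,0,0.03]]'; python3 -m jog '[[0,0,0,0,0,0,0.05],[0,0,0,0,0,0,0.054],[0,0,0,0,0,0,0.06],[0,0,0,0,0,0,0.065],[0,0,-0.01,0,0,0,0.07],[0,0,-0.02,0,0,0,0.07],[0,0,-0.03,0,0,0,0.07],[0,0,-0.03,0,0,0,0.08],[0,0,-0.02,0,0,0,0.08],[0,0,0,0,0,0,0.08],[0,0,0,0,0,0,0.08]]';  python3 plan.py .3848 .237 .10 105.9 12
```

```text
time_s: 6.7
tool_pos: [0.6427, -0.0839, 0.0195]
tool_rot: [180.0, 0.0, 96.1]
force: [0.8, -1.0, -0.2]
grip_width: 0.0478
grasp_force: 20.0
time_s: 7.62
tool_pos: [0.6436, -0.0841, 0.1317]
tool_rot: [179.8, 0.0, 96.1]
force: [-0.9, 0.2, -0.6]
grip_width: 0.0794
grasp_force: 0.0
pose [ 0.6436 -0.0841  0.1317] [1.7979e+02 1.0000e-02 9.6090e+01] w 0.0794 t 7.62
row [ 0.0303 -0.0163] 0.0026 turn -0.0143 total deg 9.8
```

```bash
python3 -m jog '[[0.0303,-0.0163,0.0026,0,0,-0.0143,0.087],[0.0303,-0.0163,0.0026,0,0,-0.0143,0.087],[0.0303,-0.0163,0.0026,0,0,-0.0143,0.087],[0.0303,-0.0163,0.0026,0,0,-0.0143,0.087],[0.0303,-0.0163,0.0026,0,0,-0.0143,0.087],[0.0303,-0.0163,0.0026,0,0,-0.0143,0.087],[0.0303,-0.0163,0.0026,0,0,-0.0143,0.087],[0.0303,-0.0163,0.0026,0,0,-0.0143,0.087],[0.0303,-0.0163,0.0026,0,0,-0.0143,0.087],[0.0303,-0.0163,0.0026,0,0,-0.0143,0.087],[0.0303,-0.0163,0.0026,0,0,-0.0143,0.087],[0.0303,-0.0163,0.0026,0,0,-0.0143,0.087]]';python3 -m jog '[[0,0,0,0,0,0,0.087],[0,0,0,0,0,0,0.087],[0,0,0,0,0,0,0.087],[0,0,0,0,0,0,0.087]]'; python3 plan.py .3848 .237 .004 105.9 4
python3 - <<'E'
from m import *
a=env.read_camera('top');b=env.read_camera('scene')
cv2.imwrite('pics/top1.png',a);cv2.imwrite('pics/scene1.png',b)
cr=lambda I,u,v,h=32:cv2.resize(I[v-h:v+h,u-h:u+h],(400,400),interpolation=cv2.INTER_CUBIC)
cv2.imwrite('pics/p2.png',np.hstack([cr(a,277,147),cr(b,268,225)]))
E
```

```text
time_s: 8.62
tool_pos: [0.3814, 0.2376, 0.0972]
tool_rot: [-179.9, 0.0, 106.0]
force: [0.5, 0.7, 0.3]
grip_width: 0.0873
grasp_force: 0.0
time_s: 8.95
tool_pos: [0.3842, 0.2359, 0.0979]
tool_rot: [-180.0, 0.0, 105.8]
force: [0.4, -0.0, 0.3]
grip_width: 0.0871
grasp_force: 0.0
pose [0.3842 0.2359 0.0979] [-1.7997e+02  4.0000e-02  1.0581e+02] w 0.0871 t 8.95
row [0.0002 0.0002] 0.0235 turn -0.0004 total deg 0.1
```

View pics/p2.png

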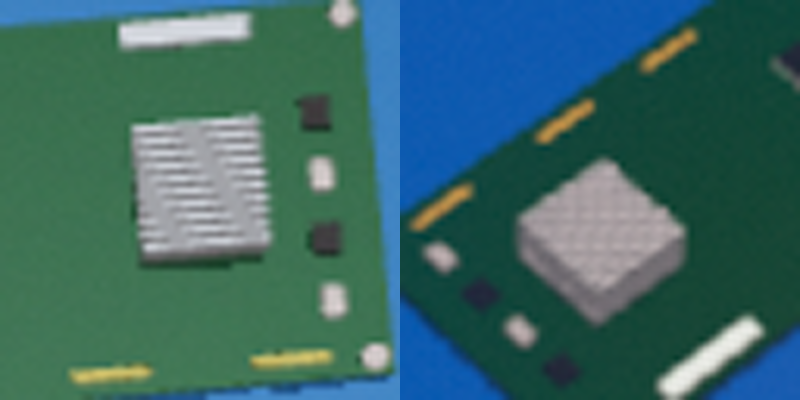

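```bash
cat > chk.py <<'E'
from m import *
ref={'top':np.array([.6426,-.0850]),'scene':np.array([.6428,-.0870])}
R=lambda a:np.array([[np.cos(a),np.sin(a)],[-np.sin(a),np.cos(a)]])
def show(n,m,uv,z,zt,ref):
    hh=hull(comp(m,uv));c=plane(n,cen(hh),z)[0][:2];r=rect(n,hh,zt)
    print(n,c.round(4),'offset in board axes mm',(R(np.radians(6.1))@(c-ref[n])*1000).round(1),np.round(r[1],1),round(r[2],1));return cen(hh)
E
python3 - <<'E'
from chk import *
p=[]
for n,uv in(('top',(276,146)),('scene',(268,228))):
    I=cv2.imread(f'pics/{n}1.png');S=cv2.cvtColor(I,cv2.COLOR_BGR2HSV)
    g=cv2.morphologyEx(((S[...,1]<85)&(S[...,2]>65)).astype(np.uint8),cv2.MORPH_CLOSE,np.ones((3,3)))
    p.append(show(n,g>0,uv,.027,.039,ref))
print(tri(*p))
E
```

```text
top [ 0.6436 -0.0859] offset in board axes mm [ 0.9 -1. ] [56.6 54.1] 6.1
scene [ 0.6419 -0.0862] offset in board axes mm [-0.8  0.9] [65.5 63.4] 5.5
(array([ 0.64296835, -0.08636579,  0.02840127]), np.float64(0.0011086934875188443))
```

```bash
python3 -m jog '[[0.0009,0.0007,0.02,0,0,-0.0013,0.087],[0,0,0.03,0,0,0,0.087],[0,0,0.03,0,0,0,0.087],[0,0,0.010,0,0,0,0.087],[0,0,0.004,0,0,0,0.087],[0,0,0,0,0,0,0.087],[0,0,0,0,0,0,0.087],[0,0,0,0,0,0,0.087],[0,0,0,0,0,0,0.087]]' 12; python3 plan.py .3848 .237 .004 105.9 1
```

```text
time_s: 9.8
tool_pos: [0.3852, 0.239, 0.0057]
tool_rot: [179.9, -0.1, 106.0]
force: [0.3, -0.6, 0.6]
grip_width: 0.087
grasp_force: 0.0
pose [0.3852 0.239  0.0057] [ 1.7985e+02 -8.0000e-02  1.0600e+02] w 0.087 t 9.8
row [-0.0018 -0.0009] 0.0017 turn 0.0017 total deg -0.1
```

```bash
python3 -m jog '[[-0.0018,-0.0009,0.0022,0,0,0.0017,0.087],[0,0,0,0,0,0,0.087],[0,0,0,0,0,0,0.087],[0,0,0,0,0,0,0.087]]' 12; python3 -m jog '[[0,0,0,0,0,0,0.06],[0,0,0,0,0,0,0.04],[0,0,0,0,0,0,0.04],[0,0,0,0,0,0,0.04],[0,0,0,0,0,0,0.04],[0,0,0,0,0,0,0.04],[0,0,0,0,0,0,0.04],[0,0,0,0,0,0,0.04]]' 12
```

```text
time_s: 10.13
tool_pos: [0.3838, 0.2363, 0.0022]
tool_rot: [180.0, -0.0, 105.9]
force: [-0.1, 1.3, 0.4]
grip_width: 0.0871
grasp_force: 0.0
time_s: 10.8
tool_pos: [0.3838, 0.2362, 0.0021]
tool_rot: [180.0, -0.0, 105.9]
force: [-0.0, 0.1, -0.2]
grip_width: 0.0498
grasp_force: 12.0
```

```bash
python3 -m jog '[[0,0,-0.01,0,0,0,0.04],[0,0,-0.02,0,0,0,0.04],[0,0,-0.03,0,0,0,0.04],[0,0,-0.025,0,0,0,0.04],[0,0,-0.01,0,0,0,0.04],[0,0,0,0,0,0,0.04],[0,0,0,0,0,0,0.04],[0,0,0,0,0,0,0.04],[0,0,0,0,0,0,0.04]]'; python3 plan.py .6428 -.0866 .08 96.1 12
```

```text
time_s: 11.55
tool_pos: [0.3826, 0.2354, 0.0955]
tool_rot: [-179.8, 0.1, 105.9]
force: [-0.1, -0.2, -0.0]
grip_width: 0.05
grasp_force: 12.0
pose [0.3826 0.2354 0.0955] [-1.7984e+02  8.0000e-02  1.0591e+02] w 0.05 t 11.55
row [-0.0306  0.016 ] 0.0013 turn 0.0143 total deg -9.8
```

```bash
python3 -m jog '[[-0.0306,0.016,0.0013,0,0,0.0143,0.04],[-0.0306,0.016,0.0013,0,0,0.0143,0.04],[-0.0306,0.016,0.0013,0,0,0.0143,0.04],[-0.0306,0.016,0.0013,0,0,0.0143,0.04],[-0.0306,0.016,0.0013,0,0,0.0143,0.04],[-0.0306,0.016,0.0013,0,0,0.0143,0.04],[-0.0306,0.016,0.0013,0,0,0.0143,0.04],[-0.0306,0.016,0.0013,0,0,0.0143,0.04],[-0.0306,0.016,0.0013,0,0,0.0143,0.04],[-0.0306,0.016,0.0013,0,0,0.0143,0.04],[-0.0306,0.016,0.0013,0,0,0.0143,0.04],[-0.0306,0.016,0.0013,0,0,0.0143,0.04]]';python3 -m jog '[[0,0,0,0,0,0,0.04],[0,0,0,0,0,0,0.04],[0,0,0,0,0,0,0.04],[0,0,0,0,0,0,0.04],[0,0,0,0,0,0,0.04],[0,0,0,0,0,0,0.04]]'; python3 plan.py .6428 -.0866 .047 96.1 3
```

```text
time_s: 12.55
tool_pos: [0.6441, -0.0865, 0.0794]
tool_rot: [-179.8, -0.0, 96.1]
force: [0.1, 0.7, -1.8]
grip_width: 0.05
grasp_force: 12.0
time_s: 13.05
tool_pos: [0.644, -0.0837, 0.0815]
tool_rot: [180.0, -0.1, 96.2]
force: [-0.7, -0.7, -0.7]
grip_width: 0.0498
grasp_force: 12.0
pose [ 0.644  -0.0837  0.0815] [ 1.7999e+02 -6.0000e-02  9.6200e+01] w 0.0498 t 13.05
row [-0.0009 -0.0005] 0.0115 turn 0.0006 total deg -0.1
```

```bash
python3 -m jog '[[-0.0009,-0.0005,0.0115,0,0,0.0006,0.04],[-0.0009,-0.0005,0.0115,0,0,0.0006,0.04],[-0.0009,-0.0005,0.0115,0,0,0.0006,0.04],[0,0,0,0,0,0,0.04],[0,0,0,0,0,0,0.04],[0,0,0,0,0,0,0.04],[0,0,0,0,0,0,0.04],[0,0,0,0,0,0,0.04],[0,0,0,0,0,0,0.04]]'; python3 plan.py .6428 -.0866 .0412 96.1 3
```

```text
time_s: 13.8
tool_pos: [0.6434, -0.0883, 0.0475]
tool_rot: [179.9, 0.0, 96.0]
force: [0.4, -0.3, -1.0]
grip_width: 0.0501
grasp_force: 12.0
pose [ 0.6434 -0.0883  0.0475] [179.94   0.    95.97] w 0.0501 t 13.8
row [ 0.0006 -0.0001] 0.0021 turn -0.0007 total deg 0.1
```

```bash
python3 -m jog '[[0.0016,-0.0004,0.002,0,0,-0.002,0.04],[0,0,0.002,0,0,0,0.04],[0,0,0,0,0,0,0.04],[0,0,0,0,0,0,0.04],[0,0,0,0,0,0,0.04],[0,0,0,0,0,0,0.04]]'; python3 plan.py .6428 -.0866 .0412 96.1 1
```

```text
time_s: 14.3
tool_pos: [0.6425, -0.0867, 0.043]
tool_rot: [180.0, -0.0, 96.1]
force: [0.0, 1.0, -0.4]
grip_width: 0.0498
grasp_force: 12.0
pose [ 0.6425 -0.0867  0.043 ] [179.99  -0.    96.09] w 0.0498 t 14.3
row [0.0001 0.0004] 0.0018 turn -0.0003 total deg 0.0
```

Set down, release, rise, then go over to the long sink (yaw 99.4).

```bash
python3 -m jog '[[0,0.0003,0.001,0,0,0,0.04],[0,0,0.0008,0,0,0,0.04],[0,0,0,0,0,0,0.04],[0,0,0,0,0,0,0.04],[0,0,0,0,0,0,0.04]]'; python3 -m jog '[[0,0,0,0,0,0,0.052],[0,0,0,0,0,0,0.056],[0,0,0,0,0,0,0.06],[0,0,0,0,0,0,0.065],[0,0,-0.01,0,0,0,0.07],[0,0,-0.02,0,0,0,0.07],[0,0,-0.03,0,0,0,0.07],[0,0,-0.02,0,0,0,0.08],[0,0,0,0,0,0,0.08],[0,0,0,0,0,0,0.08],[0,0,0,0,0,0,0.08],[0,0,0,0,0,0,0.08]]';  python3 plan.py .4254 .0822 .08 99.4 9
```

```text
time_s: 14.72
tool_pos: [0.6428, -0.0867, 0.0412]
tool_rot: [180.0, -0.0, 96.1]
force: [-0.3, -0.1, -0.3]
grip_width: 0.0499
grasp_force: 12.0
time_s: 15.72
tool_pos: [0.6418, -0.0864, 0.12]
tool_rot: [-179.9, -0.0, 96.1]
force: [0.6, -0.2, -0.6]
grip_width: 0.0794
grasp_force: 0.0
pose [ 0.6418 -0.0864  0.12  ] [-1.7988e+02 -3.0000e-02  9.6090e+01] w 0.0794 t 15.72
row [ 0.0217 -0.0214] 0.0044 turn -0.0064 total deg 3.3
```

```bash
python3 -m jog '[[0.0217,-0.0214,0.0044,0,0,-0.0064,0.07],[0.0217,-0.0214,0.0044,0,0,-0.0064,0.07],[0.0217,-0.0214,0.0044,0,0,-0.0064,0.07],[0.0217,-0.0214,0.0044,0,0,-0.0064,0.07],[0.0217,-0.0214,0.0044,0,0,-0.0064,0.07],[0.0217,-0.0214,0.0044,0,0,-0.0064,0.07],[0.0217,-0.0214,0.0044,0,0,-0.0064,0.07],[0.0217,-0.0214,0.0044,0,0,-0.0064,0.07],[0.0217,-0.0214,0.0044,0,0,-0.0064,0.07],[0,0,0,0,0,0,0.07],[0,0,0,0,0,0,0.07],[0,0,0,0,0,0,0.07]]';python3 -m jog '[[0,0,0,0,0,0,0.07],[0,0,0,0,0,0,0.07],[0,0,0,0,0,0,0.07]]'; python3 plan.py .4253 .0822 .004 99.4 4
python3 - <<'E'
from m import *
a=env.read_camera('top');b=env.read_camera('scene')
cv2.imwrite('pics/top2.png',a);cv2.imwrite('pics/scene2.png',b)
cr=lambda I,u,v,h=32:cv2.resize(I[v-h:v+h,u-h:u+h],(400,400),interpolation=cv2.INTER_CUBIC)
cv2.imwrite('pics/p3.png',np.hstack([cr(a,277,147),cr(b,268,225)]))
E
```

```text
time_s: 16.72
tool_pos: [0.4263, 0.0813, 0.0813]
tool_rot: [180.0, 0.0, 99.4]
force: [0.0, 0.2, -0.4]
grip_width: 0.0702
grasp_force: 0.0
time_s: 16.97
tool_pos: [0.4268, 0.0809, 0.0815]
tool_rot: [180.0, 0.0, 99.3]
force: [-0.2, -0.6, -0.2]
grip_width: 0.0698
grasp_force: 0.0
pose [0.4268 0.0809 0.0815] [1.7999e+02 3.0000e-02 9.9290e+01] w 0.0698 t 16.97
row [ 0.0004 -0.0003] 0.0194 turn -0.0005 total deg 0.1
```

View pics/p3.png

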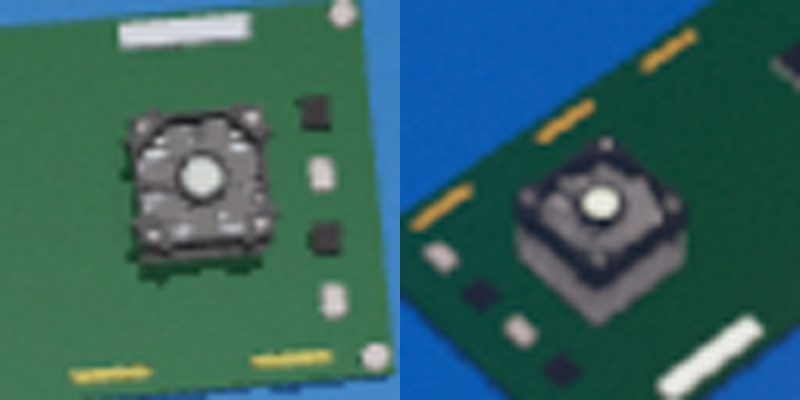

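```bash
python3 - <<'E'
from chk import *
p=[]
for n,uv in(('top',(276.5,146)),('scene',(268,224))):
    I=cv2.imread(f'pics/{n}2.png');p.append(show(n,I.min(2)>145,uv,.053,.053,ref))
print(tri(*p))
E
python3 -m jog '[[0.0015,-0.0012,0.02,0,0,-0.001,0.07],[0,0,0.026,0,0,0,0.07],[0,0,0.02,0,0,0,0.07],[0,0,0.008,0,0,0,0.07],[0,0,0.003,0,0,0,0.07],[0,0,0,0,0,0,0.07],[0,0,0,0,0,0,0.07],[0,0,0,0,0,0,0.07],[0,0,0,0,0,0,0.07],[0,0,0,0,0,0,0.07]]' 15; python3 plan.py .4253 .0822 .004 99.4 1
```

```text
top [ 0.6431 -0.0853] offset in board axes mm [ 0.4 -0.3] [13.4 13.5] 46.6
scene [ 0.6424 -0.086 ] offset in board axes mm [-0.3  1. ] [13.8 15.5] 15.6
(array([ 0.64273656, -0.08568492,  0.05322532]), np.float64(0.0010285298909607447))
time_s: 17.9
tool_pos: [0.4254, 0.0832, 0.0053]
tool_rot: [179.9, -0.0, 99.4]
force: [0.4, -0.7, -0.0]
grip_width: 0.0702
grasp_force: 0.0
pose [0.4254 0.0832 0.0053] [ 1.7991e+02 -4.0000e-02  9.9450e+01] w 0.0702 t 17.9
row [-0.001  -0.0003] 0.0013 turn 0.0008 total deg -0.0
```

Fan centred within about 0.5 mm. Grasp the long sink.

```bash
python3 -m jog '[[-0.001,-0.0003,0.0013,0,0,0.0008,0.07],[0,0,0,0,0,0,0.07],[0,0,0,0,0,0,0.07],[0,0,0,0,0,0,0.05],[0,0,0,0,0,0,0.03],[0,0,0,0,0,0,0.01],[0,0,0,0,0,0,0.01],[0,0,0,0,0,0,0.01],[0,0,0,0,0,0,0.01],[0,0,0,0,0,0,0.01],[0,0,0,0,0,0,0.01],[0,0,0,0,0,0,0.01]]' 15;  python3 -m jog '[[0,0,0,0,0,0,0.01],[0,0,0,0,0,0,0.01]]'
```

```text
time_s: 18.9
tool_pos: [0.4247, 0.0819, 0.0033]
tool_rot: [180.0, -0.0, 99.4]
force: [0.2, 0.0, 0.3]
grip_width: 0.0239
grasp_force: 15.0
time_s: 19.07
tool_pos: [0.4247, 0.0819, 0.0033]
tool_rot: [180.0, -0.0, 99.4]
force: [0.9, -0.1, 0.5]
grip_width: 0.0239
grasp_force: 15.0
```

```bash
python3 -m jog '[[0,0,-0.01,0,0,0,0.01],[0,0,-0.02,0,0,0,0.01],[0,0,-0.02,0,0,0,0.01],[0,0,-0.01,0,0,0,0.01],[0,0,-0.005,0,0,0,0.01],[0,0,0,0,0,0,0.01],[0,0,0,0,0,0,0.01],[0,0,0,0,0,0,0.01]]'; python3 plan.py .6280 .0527 .06 186.1 16
```

```text
time_s: 19.73
tool_pos: [0.4237, 0.0816, 0.0674]
tool_rot: [-179.9, 0.0, 99.4]
force: [-0.7, -0.6, -0.8]
grip_width: 0.0239
grasp_force: 15.0
pose [0.4237 0.0816 0.0674] [-1.799e+02  2.000e-02  9.940e+01] w 0.0239 t 19.73
row [-0.0121  0.0075] 0.0005 turn -0.0946 total deg 86.7
```

```bash
python3 -m jog '[[-0.0121,0.0075,0.0005,0,0,-0.0946,0.01],[-0.0121,0.0075,0.0005,0,0,-0.0946,0.01],[-0.0121,0.0075,0.0005,0,0,-0.0946,0.01],[-0.0121,0.0075,0.0005,0,0,-0.0946,0.01],[-0.0121,0.0075,0.0005,0,0,-0.0946,0.01],[-0.0121,0.0075,0.0005,0,0,-0.0946,0.01],[-0.0121,0.0075,0.0005,0,0,-0.0946,0.01],[-0.0121,0.0075,0.0005,0,0,-0.0946,0.01]]';python3 -m jog '[[-0.0121,0.0075,0.0005,0,0,-0.0946,0.01],[-0.0121,0.0075,0.0005,0,0,-0.0946,0.01],[-0.0121,0.0075,0.0005,0,0,-0.0946,0.01],[-0.0121,0.0075,0.0005,0,0,-0.0946,0.01],[-0.0121,0.0075,0.0005,0,0,-0.0946,0.01],[-0.0121,0.0075,0.0005,0,0,-0.0946,0.01],[-0.0121,0.0075,0.0005,0,0,-0.0946,0.01],[-0.0121,0.0075,0.0005,0,0,-0.0946,0.01]]';python3 -m jog '[[0,0,0,0,0,0,0.01],[0,0,0,0,0,0,0.01],[0,0,0,0,0,0,0.01],[0,0,0,0,0,0,0.01],[0,0,0,0,0,0,0.01]]'; python3 plan.py .6280 .0527 .024 186.1 4
```

```text
time_s: 20.4
tool_pos: [0.5208, 0.0257, 0.0629]
tool_rot: [-179.9, -0.1, 143.0]
force: [-0.7, 0.8, -0.9]
grip_width: 0.0238
grasp_force: 15.0
time_s: 21.07
tool_pos: [0.629, 0.0522, 0.0584]
tool_rot: [-180.0, -0.2, -173.7]
force: [-0.3, 0.5, -1.0]
grip_width: 0.024
grasp_force: 15.0
time_s: 21.48
tool_pos: [0.6285, 0.0519, 0.0601]
tool_rot: [-180.0, -0.0, -174.0]
force: [-0.1, 0.5, -0.7]
grip_width: 0.024
grasp_force: 15.0
pose [0.6285 0.0519 0.0601] [-1.7999e+02 -4.0000e-02 -1.7398e+02] w 0.024 t 21.48
row [0.0001 0.0002] 0.009 turn -0.0003 total deg 0.1
```

```bash
python3 -m jog '[[0.0004,-0.0008,0.009,0,0,-0.0013,0.01],[0,0,0.009,0,0,0,0.01],[0,0,0.009,0,0,0,0.01],[0,0,0.006,0,0,0,0.01],[0,0,0.002,0,0,0,0.01],[0,0,0,0,0,0,0.01],[0,0,0,0,0,0,0.01],[0,0,0,0,0,0,0.01],[0,0,0,0,0,0,0.01],[0,0,0,0,0,0,0.01]]'; python3 plan.py .6280 .0527 .0184 186.1 1
```

```text
time_s: 22.32
tool_pos: [0.6293, 0.0517, 0.0258]
tool_rot: [180.0, 0.1, -173.8]
force: [0.5, -0.2, -0.7]
grip_width: 0.0238
grasp_force: 15.0
pose [0.6293 0.0517 0.0258] [ 1.7999e+02  5.0000e-02 -1.7380e+02] w 0.0238 t 22.32
row [0.0012 0.0011] 0.0074 turn 0.0017 total deg -0.1
```

```bash
python3 -m jog '[[0.0012,0.0011,0.002,0,0,0.0017,0.01],[0,0,0.002,0,0,0,0.01],[0,0,0.001,0,0,0,0.01],[0,0,0,0,0,0,0.01],[0,0,0,0,0,0,0.01],[0,0,0,0,0,0,0.01],[0,0,0,0,0,0,0.01]]'; python3 plan.py .6280 .0527 .0184 186.1 1
```

```text
time_s: 22.9
tool_pos: [0.6277, 0.0526, 0.0204]
tool_rot: [180.0, 0.0, -173.9]
force: [0.5, 0.4, -0.8]
grip_width: 0.0238
grasp_force: 15.0
pose [0.6277 0.0526 0.0204] [ 1.800e+02  1.000e-02 -1.739e+02] w 0.0238 t 22.9
row [-0.0003  0.    ] 0.002 turn -0.0 total deg 0.0
```

Lower, release, rise, then travel toward the choke at (0.515,-0.3035).

```bash
python3 -m jog '[[-0.0003,0,0.001,0,0,0,0.01],[0,0,0.001,0,0,0,0.01],[0,0,0,0,0,0,0.01],[0,0,0,0,0,0,0.01],[0,0,0,0,0,0,0.01]]'; python3 -m jog '[[0,0,0,0,0,0,0.026],[0,0,0,0,0,0,0.03],[0,0,0,0,0,0,0.034],[0,0,0,0,0,0,0.04],[0,0,-0.01,0,0,0,0.045],[0,0,-0.02,0,0,0,0.05],[0,0,-0.03,0,0,0,0.05],[0,0,-0.03,0,0,0,0.06],[0,0,-0.02,0,0,0,0.06],[0,0,0,0,0,0,0.06],[0,0,0,0,0,0,0.06],[0,0,0,0,0,0,0.06]]';  python3 plan.py .515 -.3033 .10 96.1 16
```

```text
time_s: 23.32
tool_pos: [0.6281, 0.0527, 0.0184]
tool_rot: [180.0, 0.0, -173.9]
force: [0.8, -0.4, 0.4]
grip_width: 0.0237
grasp_force: 15.0
time_s: 24.32
tool_pos: [0.6274, 0.0528, 0.128]
tool_rot: [180.0, -0.0, -173.9]
force: [-0.5, -0.4, -0.1]
grip_width: 0.0598
grasp_force: 0.0
pose [0.6274 0.0528 0.128 ] [ 1.7998e+02 -4.0000e-02 -1.7390e+02] w 0.0598 t 24.32
row [-0.0083 -0.0246] 0.0017 turn 0.0982 total deg -90.0
```

```bash
python3 -m jog '[[-0.0083,-0.0246,0.0017,0,0,0.0982,0.06],[-0.0083,-0.0246,0.0017,0,0,0.0982,0.06],[-0.0083,-0.0246,0.0017,0,0,0.0982,0.06],[-0.0083,-0.0246,0.0017,0,0,0.0982,0.06],[-0.0083,-0.0246,0.0017,0,0,0.0982,0.06],[-0.0083,-0.0246,0.0017,0,0,0.0982,0.06],[-0.0083,-0.0246,0.0017,0,0,0.0982,0.06],[-0.0083,-0.0246,0.0017,0,0,0.0982,0.06]]';python3 -m jog '[[-0.0083,-0.0246,0.0017,0,0,0.0982,0.06],[-0.0083,-0.0246,0.0017,0,0,0.0982,0.06],[-0.0083,-0.0246,0.0017,0,0,0.0982,0.06],[-0.0083,-0.0246,0.0017,0,0,0.0982,0.06],[-0.0083,-0.0246,0.0017,0,0,0.0982,0.06],[-0.0083,-0.0246,0.0017,0,0,0.0982,0.06],[-0.0083,-0.0246,0.0017,0,0,0.0982,0.06],[-0.0083,-0.0246,0.0017,0,0,0.0982,0.06]]';python3 -m jog '[[0,0,0,0,0,0,0.06],[0,0,0,0,0,0,0.06],[0,0,0,0,0,0,0.06],[0,0,0,0,0,0,0.06],[0,0,0,0,0,0,0.06]]'; python3 plan.py .515 -.3033 .004 96.1 4
python3 - <<'E'
from m import *
a=env.read_camera('top');b=env.read_camera('scene')
cv2.imwrite('pics/top3.png',a);cv2.imwrite('pics/scene3.png',b)
cr=lambda I,u,v,h=28:cv2.resize(I[v-h:v+h,u-h:u+h],(400,400),interpolation=cv2.INTER_CUBIC)
cv2.imwrite('pics/p4.png',np.hstack([cr(a,219,151),cr(b,306,205)]))
E
```

```text
time_s: 24.98
tool_pos: [0.6446, -0.1501, 0.1126]
tool_rot: [-179.9, -0.1, 140.8]
force: [0.0, -0.6, -0.4]
grip_width: 0.0602
grasp_force: 0.0
time_s: 25.65
tool_pos: [0.5136, -0.3049, 0.0994]
tool_rot: [-179.8, -0.0, 95.8]
force: [0.3, -0.0, 0.4]
grip_width: 0.0595
grasp_force: 0.0
time_s: 26.07
tool_pos: [0.5167, -0.303, 0.1007]
tool_rot: [-180.0, -0.0, 96.2]
force: [-0.2, -0.5, -0.3]
grip_width: 0.0599
grasp_force: 0.0
pose [ 0.5167 -0.303   0.1007] [-1.7998e+02 -2.0000e-02  9.6230e+01] w 0.0599 t 26.07
row [-0.     -0.0004] 0.0242 turn 0.0006 total deg -0.1
```

View pics/p4.png

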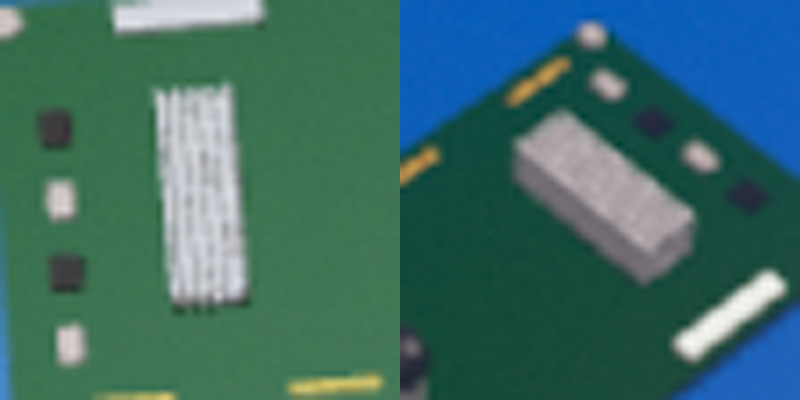

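```bash
python3 - <<'E'
from chk import *
p=[];rl={'top':np.array([.6275,.0533]),'scene':np.array([.6283,.0518])}
for n,uv in(('top',(219,150)),('scene',(305,203))):
    I=cv2.imread(f'pics/{n}3.png');S=cv2.cvtColor(I,cv2.COLOR_BGR2HSV)
    g=cv2.morphologyEx(((S[...,1]<85)&(S[...,2]>65)).astype(np.uint8),cv2.MORPH_CLOSE,np.ones((3,3)))
    p.append(show(n,g>0,uv,.025,.035,rl))
print(tri(*p))
p=[]
for n,uv in(('top',(366,201)),('scene',(170,243))):
    I=cv2.imread(f'pics/{n}0.png').astype(int);h=hull(comp(I[...,0]-I[...,2]<60,uv));print(n,cen(h),plane(n,cen(h),.009)[0].round(4),rect(n,h,.009)[1]);p.append(cen(h))
print(tri(*p))
E
python3 -m jog '[[0,-0.0012,0.02,0,0,0.002,0.06],[0,0,0.03,0,0,0,0.06],[0,0,0.03,0,0,0,0.06],[0,0,0.01,0,0,0,0.06],[0,0,0.005,0,0,0,0.06],[0,0,0,0,0,0,0.06],[0,0,0,0,0,0,0.06],[0,0,0,0,0,0,0.06],[0,0,0,0,0,0,0.06],[0,0,0,0,0,0,0.06]]' 10; python3 plan.py .5155 -.3035 .0035 96.1 1
```

```text
top [0.629  0.0533] offset in board axes mm [ 1.5 -0.2] [77.3 30. ] 6.2
scene [0.6274 0.0523] offset in board axes mm [-0.9  0.6] [85.1 43.3] 5.8
(array([0.62830715, 0.05247246, 0.02601387]), np.float64(0.001664445544801622))
top [365.5771979  200.69900498] [ 0.5151 -0.3024  0.009 ] (33.75199508666992, 33.35357666015625)
scene [169.82220075 243.10065628] [ 0.5162 -0.305   0.009 ] (39.34144973754883, 33.841487884521484)
(array([ 0.51490036, -0.303692  ,  0.00655192]), np.float64(0.0017477924490914513))
time_s: 27.0
tool_pos: [0.5153, -0.3047, 0.0072]
tool_rot: [179.9, 0.0, 96.0]
force: [-0.2, -0.2, 0.1]
grip_width: 0.0602
grasp_force: 0.0
pose [ 0.5153 -0.3047  0.0072] [1.7989e+02 4.0000e-02 9.5970e+01] w 0.0602 t 27.0
row [0.0012 0.0003] 0.0037 turn -0.0023 total deg 0.1
```

Long sink is centred (mean offset ~0.3 mm, angle good). Grasp the choke.

```bash
python3 -m jog '[[0.0012,0.0003,0.0037,0,0,-0.0023,0.06],[0,0,0,0,0,0,0.06],[0,0,0,0,0,0,0.06],[0,0,0,0,0,0,0.05],[0,0,0,0,0,0,0.03],[0,0,0,0,0,0,0.02],[0,0,0,0,0,0,0.02],[0,0,0,0,0,0,0.02],[0,0,0,0,0,0,0.02],[0,0,0,0,0,0,0.02],[0,0,0,0,0,0,0.02]]' 10; python3 -m jog '[[0,0,0,0,0,0,0.02],[0,0,0,0,0,0,0.02],[0,0,-0.01,0,0,0,0.02],[0,0,-0.02,0,0,0,0.02],[0,0,-0.03,0,0,0,0.02],[0,0,-0.025,0,0,0,0.02],[0,0,-0.01,0,0,0,0.02],[0,0,0,0,0,0,0.02],[0,0,0,0,0,0,0.02],[0,0,0,0,0,0,0.02],[0,0,0,0,0,0,0.02]]'; python3 plan.py .6355 -.0166 .098 96.1 10
```

```text
time_s: 27.92
tool_pos: [0.5147, -0.3032, 0.0024]
tool_rot: [180.0, 0.0, 96.1]
force: [0.2, 0.2, 0.5]
grip_width: 0.0335
grasp_force: 10.0
time_s: 28.83
tool_pos: [0.5136, -0.3023, 0.0956]
tool_rot: [-179.9, -0.1, 96.1]
force: [0.2, -0.1, -0.9]
grip_width: 0.0335
grasp_force: 10.0
pose [ 0.5136 -0.3023  0.0956] [-1.7985e+02 -8.0000e-02  9.6100e+01] w 0.0335 t 28.83
row [0.0271 0.0152] -0.0002 turn -0.0 total deg 0.0
```

```bash
python3 -m jog '[[0.0271,0.0152,0,0,0,0,0.02],[0.0271,0.0152,0,0,0,0,0.02],[0.0271,0.0152,0,0,0,0,0.02],[0.0271,0.0152,0,0,0,0,0.02],[0.0271,0.0152,0,0,0,0,0.02],[0.0271,0.0152,0,0,0,0,0.02],[0.0271,0.0152,0,0,0,0,0.02],[0.0271,0.0152,0,0,0,0,0.02],[0.0271,0.0152,0,0,0,0,0.02],[0.0271,0.0152,0,0,0,0,0.02],[0,0,0,0,0,0,0.02],[0,0,0,0,0,0,0.02]]'; python3 -m jog '[[0,0,0,0,0,0,0.02],[0,0,0,0,0,0,0.02],[0,0,0,0,0,0,0.02],[0,0,0,0,0,0,0.02]]'; python3 plan.py .6354 -.0163 .022 96.1 4
```

```text
time_s: 29.83
tool_pos: [0.6367, -0.0144, 0.0954]
tool_rot: [-179.8, -0.0, 96.4]
force: [-1.4, -0.5, -0.0]
grip_width: 0.0334
grasp_force: 10.0
time_s: 30.17
tool_pos: [0.6366, -0.019, 0.0973]
tool_rot: [-180.0, 0.0, 96.0]
force: [0.9, -0.9, -0.8]
grip_width: 0.0336
grasp_force: 10.0
pose [ 0.6366 -0.019   0.0973] [-1.7999e+02  1.0000e-02  9.5960e+01] w 0.0336 t 30.17
row [ 0.0007 -0.0002] 0.0188 turn -0.0006 total deg 0.1
```

```bash
python3 -m jog '[[0.0014,-0.0008,0.02,0,0,0,0.02],[0,0,0.025,0,0,0,0.02],[0,0,0.02,0,0,0,0.02],[0,0,0.008,0,0,0,0.02],[0,0,0.002,0,0,0,0.02],[0,0,0,0,0,0,0.02],[0,0,0,0,0,0,0.02],[0,0,0,0,0,0,0.02],[0,0,0,0,0,0,0.02],[0,0,0,0,0,0,0.02],[0,0,0,0,0,0,0.02]]'; python3 plan.py .6354 -.0163 .0145 96.1 1
```

```text
time_s: 31.08
tool_pos: [0.6365, -0.0161, 0.023]
tool_rot: [179.9, -0.0, 96.1]
force: [-0.0, -1.1, -0.8]
grip_width: 0.0336
grasp_force: 10.0
pose [ 0.6365 -0.0161  0.023 ] [ 1.7994e+02 -1.0000e-02  9.6100e+01] w 0.0336 t 31.08
row [-0.0001 -0.0011] 0.0085 turn -0.0001 total deg 0.0
```

```bash
python3 -m jog '[[0,-0.001,0.003,0,0,0,0.02],[0,0,0.002,0,0,0,0.02],[0,0,0.001,0,0,0,0.02],[0,0,0,0,0,0,0.02],[0,0,0,0,0,0,0.02],[0,0,0,0,0,0,0.02],[0,0,0,0,0,0,0.02],[0,0,0,0,0,0,0.02]]'; python3 plan.py .6354 -.0163 .0145 96.1 1
```

```text
time_s: 31.75
tool_pos: [0.6352, -0.0164, 0.0164]
tool_rot: [180.0, 0.0, 96.1]
force: [0.2, -0.9, -0.1]
grip_width: 0.034
grasp_force: 10.0
pose [ 0.6352 -0.0164  0.0164] [179.99   0.    96.09] w 0.034 t 31.75
row [0.     0.0002] 0.0019 turn -0.0001 total deg 0.0
```

Set down, release, rise, and retreat toward the robot for a clear view.

```bash
python3 -m jog '[[0,0.0002,0.001,0,0,0,0.02],[0,0,0.001,0,0,0,0.02],[0,0,0,0,0,0,0.02],[0,0,0,0,0,0,0.02],[0,0,0,0,0,0,0.02]]'; python3 -m jog '[[0,0,0,0,0,0,0.036],[0,0,0,0,0,0,0.04],[0,0,0,0,0,0,0.045],[0,0,0,0,0,0,0.05],[0,0,-0.01,0,0,0,0.055],[0,0,-0.02,0,0,0,0.055],[0,0,-0.03,0,0,0,0.055],[0,0,-0.03,0,0,0,0.06],[0,0,-0.03,0,0,0,0.06],[0,0,-0.02,0,0,0,0.06],[0,0,0,0,0,0,0.06]]'; python3 -m jog '[[0.03,-0.02,0,0,0,0,0.06],[0.03,-0.02,0,0,0,0,0.06],[0.03,-0.02,0,0,0,0,0.06],[0.03,-0.02,0,0,0,0,0.06],[0.03,-0.02,0,0,0,0,0.06],[0.03,-0.02,0,0,0,0,0.06],[0.03,-0.02,0,0,0,0,0.06],[0.03,-0.02,0,0,0,0,0.06],[0.03,-0.01,0,0,0,0,0.06],[0,0,0,0,0,0,0.06],[0,0,0,0,0,0,0.06],[0,0,0,0,0,0,0.06]]'
python3 - <<'E'
from m import *
a=env.read_camera('top');b=env.read_camera('scene')
cv2.imwrite('pics/top4.png',a);cv2.imwrite('pics/scene4.png',b)
cr=lambda I,u,v:cv2.resize(I[v-50:v+50,u-66:u+66],(400,300),interpolation=cv2.INTER_CUBIC)
cv2.imwrite('pics/p5.png',np.vstack([np.hstack([cr(a,249,150),cr(b,287,222)]),cv2.resize(np.hstack([a,b]),(800,300))]))
E
```

```text
time_s: 32.17
tool_pos: [0.6353, -0.0163, 0.0144]
tool_rot: [180.0, -0.0, 96.1]
force: [0.8, 0.1, -0.9]
grip_width: 0.0336
grasp_force: 10.0
time_s: 33.08
tool_pos: [0.6384, -0.0169, 0.1606]
tool_rot: [179.5, -0.0, 96.1]
force: [-0.0, -0.2, -0.9]
grip_width: 0.0597
grasp_force: 0.0
time_s: 34.08
tool_pos: [0.4379, 0.2334, 0.1544]
tool_rot: [180.0, 0.0, 96.1]
force: [0.3, -0.2, -0.3]
grip_width: 0.0598
grasp_force: 0.0
```

View pics/p5.png

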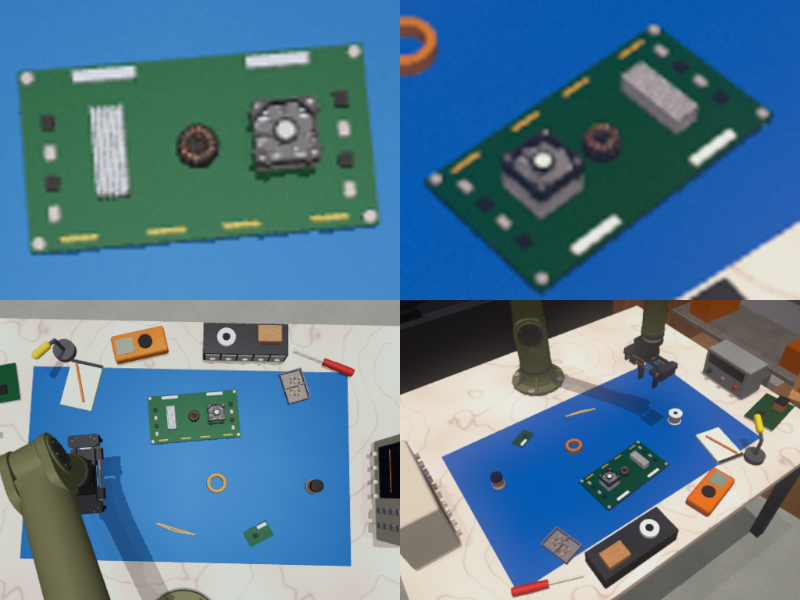

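```bash
python3 - <<'E'
from chk import *
p=[];q=[];rb={'top':np.array([.63505,-.01585]),'scene':np.array([.63555,-.0176])}
for n,uv,hub in(('top',(248.5,148),(276.5,146)),('scene',(287,219),(268,224))):
    I=cv2.imread(f'pics/{n}4.png').astype(int)
    p.append(show(n,(I[...,1]-I[...,2]<18),uv,.021,.03,rb)); q.append(show(n,I.min(2)>145,hub,.053,.053,ref))
print(tri(*p),tri(*q))
E
```

```text
top [ 0.6345 -0.0167] offset in board axes mm [-0.6 -0.8] [36.2 30.8] 1.5
top [ 0.6431 -0.0853] offset in board axes mm [ 0.4 -0.3] [13.4 13.5] 46.6
scene [ 0.636  -0.0185] offset in board axes mm [ 0.4 -0.9] [33.5 43.3] 52.0
scene [ 0.6424 -0.086 ] offset in board axes mm [-0.3  1. ] [13.8 15.5] 15.6
(array([ 0.63479032, -0.0169678 ,  0.01873726]), np.float64(0.0007413440132695809)) (array([ 0.64273656, -0.08568492,  0.05322532]), np.float64(0.0010285298909607447))
```

All within about 1 mm; hand in.

```bash
python3 -c "
from cell import env;print(env.sign_off())"
```

```text
the job is handed in; nothing more can be done
None
```

The job is handed in: the square sink, the fan on top of it, the long sink and the choke were placed in that order, each within about 1 mm of its target by the cameras; the spool, jar and tape were not touched, and it took about 34 s of the 106 s allowed.

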